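Index a sprocket in a drill jig and lock it

ROBOT

A 6-joint arm with a two-finger parallel gripper is mounted at the origin on a cart in front of the work surface, level with it; the furniture and walls round the work are solid. World frame = base frame: x ahead of the robot, y to its left, z up, the work surface at z = 0. Lengths are in mm, angles in rad, forces in N, time in s.
With the tool pointing down it reaches from about 275 to 1000 mm from the base axis. Payload 8.4 kg.
Tool frame: the origin (TCP) lies on the centre line of the jaws, within the pads' length; the fingertips stand 14 mm ahead of it and the grasp point (between the pads) lies 5 mm behind it; z points along the fingers, y is the line along which they close (so a half turn about z gives the same grasp; the last joint's range is limited). The gripper opens to 85 mm and grips with 20 to 120 N. Pads are 22 mm wide; open, the fingers measure 114 mm over their backs; the gripper's body (76 mm by 85 mm) begins 54 mm behind the grasp point. The pads swing forward as they close: fully open they stand 13 mm farther back than shut.
Start: joints at [-1.121, 0.353, 1.633, -0, 1.155, -0.002], TCP at [272.865, -562.292, 223.481] pointing down, gripper open.
Joint ranges: [-2.63, 2.63], [-0.92, 2.1], [0.06, 2.66], [-1.3, 4.44], [0, 2.69], [-3.02, 3.02]. Speed limits (rad/s): [2.22, 2.22, 2.79, 3.14, 3.14, 3.14].

INTERFACE

Orientations are given as [roll, pitch, yaw] about the fixed x, y, z axes, in that order (R = Rz(yaw) Ry(pitch) Rx(roll)).
In Python, from rig import r gives the robot as it stands.
- The arm moves only by the tool step_arm, never from a script. Its argument "plan" is text: rows parted by semicolons, each of 7 numbers parted by spaces: the turn, a rotation vector about the world's x, y, z in degrees, then the shift along the world's x, y, z in mm, then the closure in counts, from 0 (fully open) to 255 (shut). In form: rx ry rz x y z hand; .... A call has 1 to 8 rows; each row is the pose to reach, as a shift and turn from the pose commanded when the call began; what a row does not reach only later rows make up. A row lasts 1/10 s, in which the tool goes at most 50 mm and 8.59 degrees, less where a joint would pass 70% of its speed; a pose out of reach is approached as far as the arm can. A call with a gripper value outside its range is refused whole. The fingers move at their own pace and stop on an object; "force" is the grip in N (left out, the last holds). Time passes only in rows, so rows that repeat a pose let the fingers close. It gives the time, the measured TCP pose, the force, the opening and the grip force at its end, in the units of the state.
- r.sense(): the state, without advancing time (a new reading comes with each control period).
- r.grab_frame(name): name is "scene" or "top" or "wrist"; returns (picture, depth): 400x640x3 uint8, red, green, blue; 400x640 float32, mm along the optical axis (not along the pixel's ray), 0 where there is no reading.
- r.get_calibration(name): a dict with "K" (3x3 intrinsics, pixels), "world_from_camera" (4x4, takes a point from camera to world coordinates). Camera axes: x right, y down, z forward; pixel columns grow to the right and rows downward; lengths in mm; the calibration is good to about 2 mm. A picture is of the moment at which its call begins: read the wrist's pose just before it. get_calibration takes no time and is no camera call; for the wrist camera it gives the pose at the moment of the call.
- r.sign_off(): hands the job in; it is judged then, once.
The state is a dict: "clock": time; "qpos": joint angles; "qvel": joint speeds; "joint_efforts": joint torques, N m; "eef_pos": TCP position; "tcp_rot": TCP orientation; "contact_force": force on the tool from outside, world axes, zero at the start; "wrist_torque": the same for the moment, N m; "opening": opening from 0.0 (shut) to 1.0 (fully open); "grasp_force": force on a finger pad.
Only numpy, scipy, OpenCV 4.12 (cv2) and the standard library are available. Lean on these libraries where they do the work, as an engineer would, in place of code of your own. Each camera call takes 0.05 s, during which the arm holds its last target. There are 200 camera calls.

TASK

With a fingertip, stroke the knurled wheel of the green drill jig round until its red mark stands at the top, level with the white index lines; then press the black-headed locking pin fully down so the sprocket is held for drilling. Only touch and press: grip and lift nothing, and leave the loose parts around the jig where they are.

Things in the scene. Friction and masses are not known exactly. Their poses are not given: they have to be found in the camera images.
- jig: green cast indexing drill jig, bolted to the counter, base 124 x 164 x 14 mm, 114 mm high without the pin. Origin: on the counter under the middle of the spindle. Its y axis runs level along the spindle (wheel at -y, sprocket at +y), x is level across it, z up. The spindle axis is 60 mm above the counter
- wheel (a joint): angle (rad) of knurled wheel, index plate and sprocket about the spindle: 0 with the red mark exactly at the top; growing moves the rim top to the jig's +x. A spring ball makes a click stop every 0.5236 rad (30 degrees, 21 mm of rim); let go between stops it snaps to the nearer one. Starts 1 to 3 stops below 0. Leaving a stop takes about 2.5 N along the rim: press with 5 to 10 N (finger friction about 0.6)
- wheel_top (a point): highest point of the knurled steel wheel's rim, in the middle of its width, fixed to the jig; 100 mm above the counter. The wheel has 80 mm diameter and a 30 mm wide rim (along the jig's y) and stands between two green round-headed plates, each 5 mm beside it and 6 mm lower than its top, each with a white index line on top. Nothing else lies nearer than 38 mm along y to the middle of the rim
- red_mark (a point): red stripe across the knurled rim, 6 mm wide, on the surface 40 mm from the spindle axis; turns with the wheel (white stripes mark the other click stops)
- lock_pin (a joint): how far the locking pin is pressed down (m): 0 fully up, 0.0175 fully home, its black head seated on the block. It stays where it is left; pressing takes about 3 N, and it enters the index plate only when the wheel stands in a click stop. It starts 0 to 1.5 mm down
- pin_head (a point): middle of the top of the locking pin's black round head, 21 mm in diameter and 9 mm thick, which stands on the beam of the jig 50 mm from the middle of the wheel, towards the sprocket; the head is 142 mm above the counter when the pin is up, 124.5 mm when home; the pin moves straight down
- bearing: loose ball bearing lying flat, 52 x 52 x 15 mm, a bystander; origin at the centre of its underside
- brass_bush: loose brass bush standing on end, 28 x 28 x 32 mm, a bystander; origin at the centre of its underside
- oiler: loose white plastic oil bottle with red spout, 47 x 46 x 139 mm, upright, a bystander; origin at the centre of its underside
- hex_bolt: loose hexagon bolt standing on its head, 16 x 18 x 42 mm, a bystander; origin at the centre of its underside

How it is judged (in metres and radians):
On the way, in this order (a step that is already met when the one before it is completed fails the run):
1. the wheel rests in the click stop with its red mark at the top, the locking pin still up (x of red_mark in the frame of jig between -0.004 and 0.004 m and z of red_mark in the frame of jig above 0.09 m and value of joint lock_pin below 0.006 m), for 0.3 s.
2. the locking pin is pressed home into the index plate with the red mark at the top (value of joint lock_pin above 0.0155 m and z of red_mark in the frame of jig above 0.09 m and x of red_mark in the frame of jig between -0.003 and 0.003 m), for 0.2 s.
At the end, for the whole second after the job is handed in: the red mark is within 3 mm of the very top of the wheel, the locking pin is home (within 2 mm of fully down), and the bearing, bush, oil bottle and bolt are within 15 mm of where they stood (all of step 2 and distance of each of bearing, brass_bush, oiler, hex_bolt from where it was at the start of the episode below 0.015 m); the robot touches nothing.
It fails at once if a loose part beside the jig is pushed away, lifted or knocked over (distance of any of bearing, brass_bush, oiler, hex_bolt from where it was at the start of the episode above 0.02 m or angle between any of oiler, brass_bush, hex_bolt's own z axis and vertical above 0.5 rad).
It fails at once if the wheel rim or the pin head is taken between the fingers (distance between the grasp point and wheel_top below 0.012 m or distance between the grasp point and pin_head below 0.012 m).
It also fails if it takes over 48 s, if anything falls off the work surface, if the arm or the gripper's body presses on something with over 40 N, if the wrist force passes 120 N, or if a joint passes its speed limit or range.

## Working session

There is one attempt and no reset: what is moved stays moved. The work goes in short steps, Python scripts to look and compute and a tool call to move; the robot and the scene stay as the last step left them, time stands still between calls to the robot, and variables do not carry over. Pictures are saved under pics/ and viewed, at most 10 in all, crops included, and the job is handed in when it is done.

Besides the shell and the picture viewer there is one more tool, called as a command line: name --argument value ..., lists and objects as JSON in quotes. step_arm: Moves the arm, as the interface text tells. Its arguments: {"type":"object","properties":{"plan":{"type":"string"},"force":{"type":"number"}},"required":["plan"]}

```bash
mkdir -p pics; cat > h.py <<'E'
from rig import r
import numpy as np, cv2
def snap(n,f):
    c=r.get_calibration(n); p,d=r.grab_frame(n)
    cv2.imwrite(f'pics/{f}.png',p[...,::-1]); np.savez(f'{f}.npz',p=p,d=d,K=c['K'],T=c['world_from_camera'])
def pt(f,u,v,z=None):
    a=np.load(f'{f}.npz'); K=a['K'];T=a['T']
    ray=np.linalg.inv(K)@[u,v,1]
    if z is None:
        w=a['d'][int(v)-1:int(v)+2,int(u)-1:int(u)+2]; s=np.median(w[w>0])
    else:
        q=T[:3,:3]@ray; s=(z-T[2,3])/q[2]
    return np.round(T[:3,:3]@(ray*s)+T[:3,3],1)
E
python3 -c "
from h import *
snap('scene','s1');snap('top','t1');s=r.sense();print(s['clock'],s['eef_pos'],s['tcp_rot'],s['contact_force'])"
```

```text
0.1 [ 272.68273473 -561.90777269  222.8735531 ] [-3.14039896e+00 -9.36918729e-06  4.51762536e-01] [-0.10096953 -0.02915611  0.28487497]
```

View pics/s1.png

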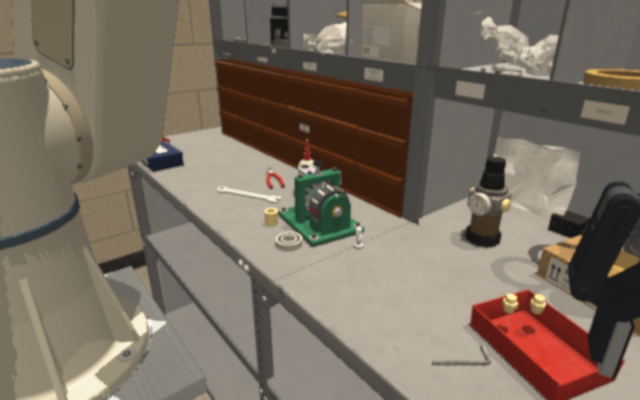

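View pics/t1.png

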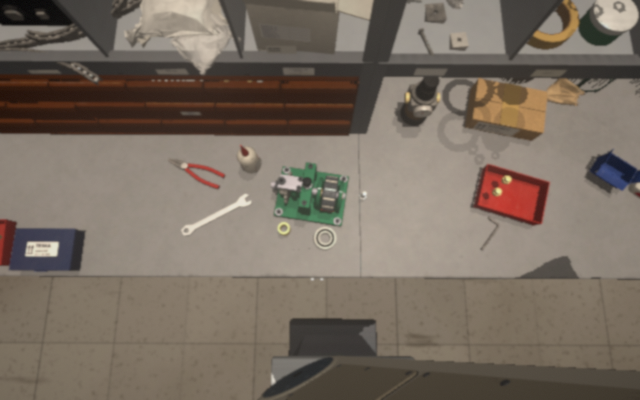

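The top view shows the jig at about (312,195), with the wheel on its right (about 329,193) and the sprocket on its left. The oiler is at (248,158), the bush at (284,229), the bearing at (325,237) and the bolt at (363,195). I'll enlarge that area.

```bash
python3 -c "
from h import *
a=np.load('t1.npz')['p'][135:255,230:380,::-1]
cv2.imwrite('pics/t1c.png',cv2.resize(a,None,fx=5,fy=5,interpolation=2))
for n,u,v in [('wheel',329,193),('bush',284,229),('bearing',325,230),('bolt',363,195),('oil',248,158),('c',312,195)]: print(n,pt('t1',u,v),pt('t1',u,v,0))"
```

```text
wheel [503.7  33.7  99. ] [526.8  31.6   0. ]
bush [437.9 138.6   1. ] [438.  138.6   0. ]
bearing [434.3  41.1  14. ] [436.2  41.    0. ]
bolt [513.9 -47.1  36.6] [522.3 -51.1   0. ]
oil [586.8 216.1  85.3] [614.6 232.6   0. ]
c [518.1  72.5  15. ] [521.5  72.8   0. ]
```

View pics/t1c.png

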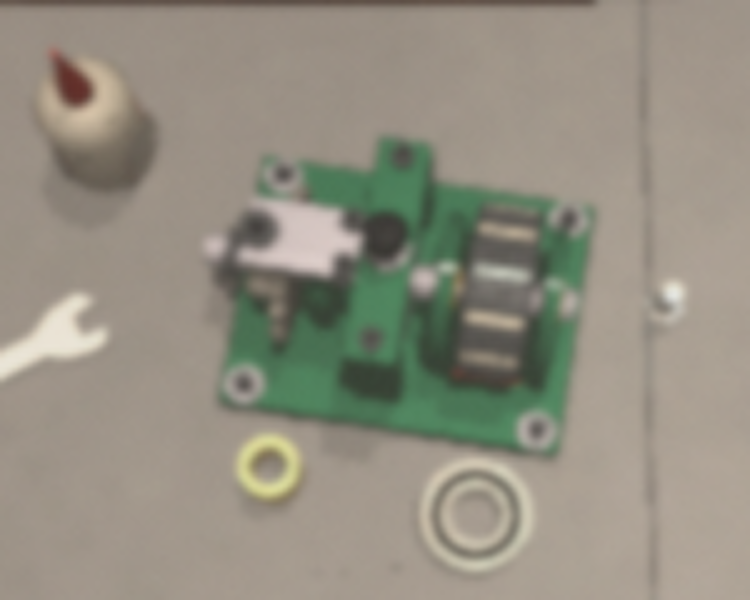

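The crop shows a white stripe at the top of the wheel (502,272), level with the index lines at (447,267) and (552,283). More white stripes follow towards the robot at rows 320 and 358, and there is a red hint at row 375. So the red mark is probably 3 stops down on the near side. The pin head is at (386,236).

```bash
python3 -c "
from h import *
f=lambda u,v,z: pt('t1',(u+.5)/5-.5+230,(v+.5)/5-.5+135,z)
print('lines',f(447,267,94),f(552,283,94),'top',f(502,272,100),'pin',f(386,236,142))
C=[f(*c,14) for c in [(284,175),(569,219),(243,384),(536,430)]];print(C,np.mean(C,0))
for a,b in [(1,0),(3,2)]: d=C[b]-C[a];print(np.degrees(np.arctan2(-d[0],d[1])))
for a,b in [(0,2),(1,3)]: d=C[a]-C[b];print(np.degrees(np.arctan2(d[1],d[0])))
"
```

```text
lines [516.   55.5  94. ] [509.1   9.5  94. ] top [512.5  31.5 100. ] pin [517.3  80.7 142. ]
[array([581.2, 135.3,  14. ]), array([559.9,  -2.9,  14. ]), array([478. , 152.2,  14. ]), array([456.8,  13.4,  14. ])] [518.975  74.5    14.   ]
-8.761738539768583
-8.684113576054816
-9.300190266744314
-8.984041253556635
```

step_arm --plan "0 0 8 20 50 0 255;0 0 16 38 95 0 255;0 0 24 55 140 0 255;0 0 32 72 185 0 255;0 0 40 90 230 0 255;0 0 48 108 275 0 255;0 0 55 125 320 0 255;0 0 55 142 365 0 255"

```text
clock: 0.9
eef_pos: [415.0, -195.4, 223.4]
tcp_rot: [3.142, -0.0, 1.416]
contact_force: [1.3, 0.4, 0.1]
opening: 0.0
grasp_force: 0.0
```

step_arm --plan "0 0 0 13 50 0 255;0 0 0 26 98 0 255;0 0 0 39 144 0 255;0 0 0 52 190 0 255;0 0 0 66 229 0 255;0 0 0 66 229 0 255"

```text
clock: 1.5
eef_pos: [482.1, 35.8, 223.5]
tcp_rot: [3.141, -0.001, 1.416]
contact_force: [-0.5, -0.7, -0.3]
opening: -0.001
grasp_force: 0.0
```

```bash
python3 -c "
from h import *
print(r.sense()['eef_pos']);snap('wrist','w1')"
```

```text
[482.08687121  35.75849972 223.45404496]
```

View pics/w1.png

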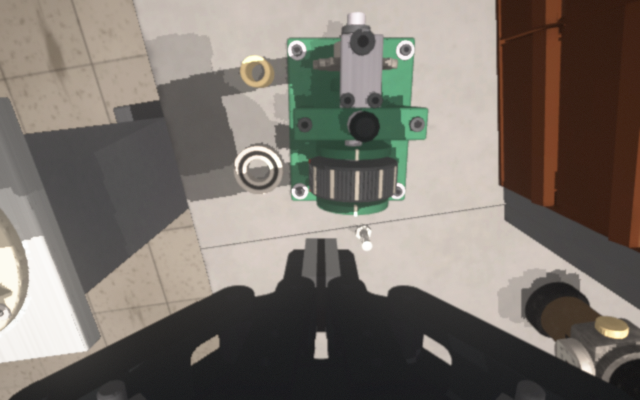

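The wrist view shows the wheel centred at (356,178), index lines at (357,153) and (356,208), and the pin head at (364,125). White stripes are on top and no red is visible from above.

```bash
python3 -c "
from h import *
print('lines',pt('w1',357,153,94),pt('w1',356,208,94),'top',pt('w1',356.5,178,100),pt('w1',356,178),'pin',pt('w1',364,125,142),pt('w1',364,125))
for f,(a,b,c,d) in {'t1':(170,220,315,345),'w1':(145,215,300,405),'s1':(170,230,290,345)}.items():
    p=np.load(f+'.npz')['p'][a:b,c:d].astype(int); m=(p[...,0]-p[...,1:].max(-1)); i=np.argwhere(m>35)
    print(f,len(i),(i.mean(0)+[a,c]) if len(i) else m.max())
    for v,u in i[:12]: print(u+c,v+a,pt(f,u+c,v+a),p[v,u])
a=np.load('s1.npz')['p'][165:245,260:375,::-1];cv2.imwrite('pics/s1c.png',cv2.resize(a,None,fx=6,fy=6,interpolation=2))
"
```

```text
lines [514.1  56.9  94. ] [507.4  10.6  94. ] top [510.7  37.8 100. ] [510.3  38.  100.6] pin [517.2  82.5 142. ] [517.3  82.4 140.9]
t1 0 19
w1 0 34
s1 22 [209.54545455 314.27272727]
344 188 [674.3 170.9  10.4] [82 43 24]
309 208 [472.2  49.1  60.6] [97 57 54]
310 208 [471.8  45.3  62.2] [90 41 38]
311 208 [470.5  40.2  64.5] [81 43 41]
310 209 [471.7  45.2  60. ] [90 41 36]
311 209 [471.4  41.4  61.5] [89 36 32]
312 209 [470.2  36.5  63.8] [85 43 41]
311 210 [471.2  41.1  59.5] [87 36 32]
312 210 [470.7  37.2  61.2] [93 36 34]
313 210 [470.3  33.4  62.7] [91 42 39]
314 210 [470.6  30.5  63.8] [83 47 45]
312 211 [470.3  36.7  59.2] [88 36 33]
```

View pics/s1c.png

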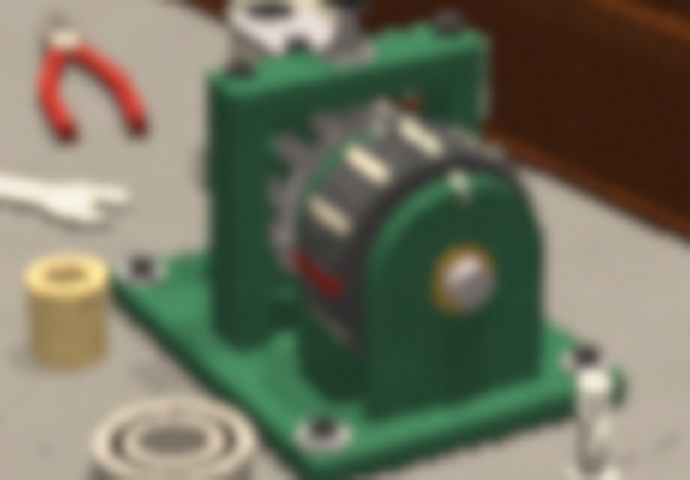

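The crop shows the red stripe at (318,275), on the near side at spindle height. That is 3 stops down, so I need three strokes towards the jig's +x.

step_arm --plan "0 0 0 9 0 -50 255;0 0 0 18 -1 -98 255;0 0 0 18 -1 -104 255;0 0 0 18 -1 -107 255;0 0 0 18 -1 -109 255;0 0 0 18 -1 -109 255"

```text
clock: 2.15
eef_pos: [499.8, 30.4, 116.3]
tcp_rot: [3.139, -0.001, 1.411]
contact_force: [1.1, -0.5, 0.8]
opening: 0.001
grasp_force: 0.0
```

step_arm --plan "0 0 0 0 0 -1 255;0 0 0 0 0 -1 255;0 0 0 0 0 -1 255"

```text
clock: 2.45
eef_pos: [499.1, 30.7, 114.1]
tcp_rot: [3.141, -0.0, 1.412]
contact_force: [-0.2, -0.2, 0.3]
opening: 0.0
grasp_force: 0.0
```

step_arm --plan "0 0 0 1 3 -1 255;0 0 0 1 4 -2 255;0 0 0 1 4 -2 255"

```text
clock: 2.75
eef_pos: [499.7, 35.0, 111.3]
tcp_rot: [-3.141, 0.0, 1.412]
contact_force: [-0.1, 0.3, 0.1]
opening: 0.004
grasp_force: 0.0
```

step_arm --plan "0 0 0 0 0 -1 255;0 0 0 0 0 -1 255"

```text
clock: 2.95
eef_pos: [499.7, 34.7, 110.3]
tcp_rot: [-3.141, 0.0, 1.412]
contact_force: [0.1, -0.7, 0.6]
opening: -0.003
grasp_force: 0.0
```

step_arm --plan "0 0 0 0 0 -1 255;0 0 0 0 0 -1 255"

```text
clock: 3.15
eef_pos: [499.8, 34.7, 109.3]
tcp_rot: [-3.141, 0.0, 1.412]
contact_force: [1.0, -0.5, -0.0]
opening: 0.0
grasp_force: 0.0
```

step_arm --plan "0 0 0 0 0 -2 255;0 0 0 0 0 -2 255"

```text
clock: 3.35
eef_pos: [499.7, 34.7, 107.2]
tcp_rot: [-3.141, 0.0, 1.412]
contact_force: [0.7, 0.1, -0.3]
opening: -0.004
grasp_force: 0.0
```

```bash
python3 -c "
from h import *
snap('wrist','w2');print(r.sense()['contact_force'],r.sense()['eef_pos'])
a=np.load('w2.npz')['p'][60:340,150:490,::-1];cv2.imwrite('pics/w2c.png',cv2.resize(a,None,fx=2.1,fy=2.1,interpolation=2))"
```

```text
[-0.15314136 -0.51717643  0.06333454] [499.77774272  34.67550799 107.32252386]
```

View pics/w2c.png

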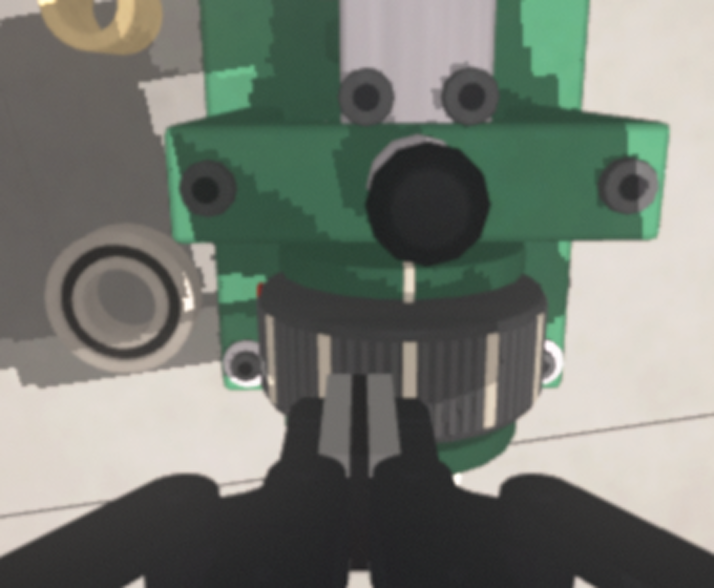

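The crop shows the closed fingertips (325–395, 375) over the near side of the wheel, not visibly pressing. The wheel's top line is at x≈410. I'll measure the gap from the depth image.

```bash
python3 -c "
from h import *
for U,V in [(342,380),(342,395),(342,430),(380,380),(380,400),(380,430),(345,360),(380,360),(410,350),(410,400),(410,365),(360,365),(360,345),(408,285),(428,200)]:
    u,v=U/2.1+150,V/2.1+60; print((U,V),pt('w2',u,v))
"
```

```text
(342, 380) [497.2  45.8 122. ]
(342, 395) [497.5  46.  129.7]
(342, 430) [497.8  45.8 143.7]
(380, 380) [504.7  44.3 121.3]
(380, 400) [504.5  44.9 132. ]
(380, 430) [504.2  44.3 142.9]
(345, 360) [496.4  40.1  96.6]
(380, 360) [504.7  40.   99.6]
(410, 350) [511.9  41.5 100.2]
(410, 400) [510.1  39.8 123. ]
(410, 365) [511.4  37.8 100. ]
(360, 365) [499.8  38.8  97.9]
(360, 345) [500.6  43.6  97.7]
(408, 285) [513.8  55.2  93.8]
(428, 200) [517.8  82.4 141. ]
```

```bash
python3 -c "
from h import *
for f,u,R in [('w2',331,range(228,252,2)),('w2',313,range(228,252,2)),('w1',314,range(228,262,3))]:
    a=np.load(f+'.npz')
    for v in R:
        s=a['d'][v,u]; q=np.linalg.inv(a['K'])@[u,v,1]*s; print(f,u,v,round(float(s)),np.round(a['T'][:3,:3]@q+a['T'][:3,3]),a['p'][v,u])
print(np.round(a['T'],2))
"
```

```text
w2 331 228 169 [505.  41.  99.] [72 70 71]
w2 331 230 168 [505.  41. 100.] [72 69 69]
w2 331 232 169 [505.  40. 100.] [71 70 70]
w2 331 234 170 [504.  38.  99.] [73 71 71]
w2 331 236 170 [504.  37.  99.] [73 70 71]
w2 331 238 149 [505.  45. 119.] [101  98  97]
w2 331 240 146 [505.  45. 122.] [112 110 107]
w2 331 242 145 [505.  45. 123.] [112 109 107]
w2 331 244 142 [505.  45. 126.] [114 110 107]
w2 331 246 140 [505.  45. 128.] [113 110 108]
w2 331 248 139 [505.  45. 130.] [112 110 107]
w2 331 250 136 [505.  45. 132.] [113 110 108]
w2 313 228 173 [496.  42.  96.] [63 61 61]
w2 313 230 172 [496.  41.  97.] [63 63 62]
w2 313 232 172 [496.  40.  96.] [64 62 63]
w2 313 234 173 [495.  39.  96.] [65 64 63]
w2 313 236 173 [495.  38.  96.] [66 65 64]
w2 313 238 149 [497.  46. 119.] [100  98  96]
w2 313 240 146 [497.  46. 122.] [113 111 108]
w2 313 242 143 [497.  47. 125.] [114 111 109]
w2 313 244 143 [497.  46. 125.] [113 111 108]
w2 313 246 141 [497.  46. 127.] [114 111 109]
w2 313 248 0 [510. 103. 257.] [113 110 107]
w2 313 250 137 [498.  46. 131.] [114 112 109]
w1 314 228 399 [462. -37.  -0.] [213 204 195]
w1 314 231 401 [461. -41.  -2.] [184 176 169]
w1 314 234 402 [461. -45.  -2.] [207 198 189]
w1 314 237 402 [460. -48.  -0.] [195 186 179]
w1 314 240 146 [480.  47. 238.] [109 106 103]
w1 314 243 0 [492. 104. 374.] [108 105 103]
w1 314 246 140 [480.  47. 244.] [108 106 103]
w1 314 249 138 [480.  47. 247.] [108 105 102]
w1 314 252 135 [480.  47. 250.] [107 105 102]
w1 314 255 132 [480.  47. 252.] [107 104 102]
w1 314 258 130 [480.  47. 255.] [107 104 101]
w1 314 261 128 [480.  47. 257.] [106 103 101]
[[ 9.9000e-01 -1.5000e-01 -4.0000e-02  4.9181e+02]
 [-1.5000e-01 -9.5000e-01 -2.7000e-01  1.0353e+02]
 [-0.0000e+00  2.7000e-01 -9.6000e-01  3.7361e+02]
 [ 0.0000e+00  0.0000e+00  0.0000e+00  1.0000e+00]]
```

The wrist depth puts the fingertips near z≈119, well above where "14 mm ahead of TCP" would place them. I'll check from the scene camera.

```bash
python3 -c "
from h import *
snap('scene','s2');print(r.sense()['eef_pos'],r.sense()['opening'])
a=np.load('s2.npz')['p'][130:250,250:390,::-1];cv2.imwrite('pics/s2c.png',cv2.resize(a,None,fx=5,fy=5,interpolation=2))"
```

```text
[499.81024513  34.67904313 107.41068193] 0.0027708983912712003
```

View pics/s2c.png

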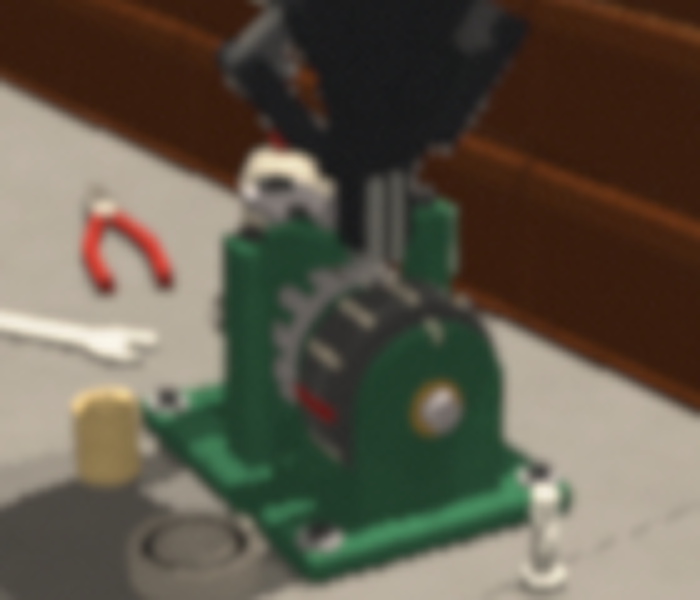

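The scene crop shows the closed fingers ending at about (380,262), apparently above the wheel. I'll get their 3D position from this camera too.

```bash
python3 -c "
from h import *
a=np.load('s2.npz')
for u in (320,325,328):
  for v in range(170,190,2):
    s=a['d'][v,u]; q=np.linalg.inv(a['K'])@[u,v,1]*s; print(u,v,round(float(s)),np.round(a['T'][:3,:3]@q+a['T'][:3,3]),a['p'][v,u])
"
```

```text
320 170 805 [485.  30. 144.] [27 27 28]
320 172 806 [485.  30. 141.] [26 26 27]
320 174 806 [484.  29. 137.] [27 26 28]
320 176 809 [485.  30. 132.] [25 25 27]
320 178 811 [485.  30. 128.] [27 30 29]
320 180 828 [494.  41. 118.] [52 58 52]
320 182 881 [523.  78.  95.] [74 79 71]
320 184 878 [521.  75.  92.] [97 93 89]
320 186 875 [518.  71.  89.] [91 90 84]
320 188 840 [497.  45.  99.] [59 66 58]
325 170 804 [492.  24. 145.] [90 88 82]
325 172 808 [494.  25. 140.] [91 89 82]
325 174 810 [494.  26. 136.] [91 89 82]
325 176 811 [494.  25. 132.] [90 88 82]
325 178 809 [492.  23. 129.] [90 87 81]
325 180 815 [494.  26. 123.] [91 89 83]
325 182 817 [494.  26. 119.] [102  98  92]
325 184 891 [536.  78.  87.] [112 106 100]
325 186 842 [507.  41. 102.] [81 77 73]
325 188 836 [502.  36. 101.] [52 51 48]
328 170 810 [500.  24. 143.] [74 72 67]
328 172 810 [499.  23. 139.] [74 74 68]
328 174 813 [500.  24. 135.] [75 74 68]
328 176 816 [501.  25. 130.] [76 74 69]
328 178 815 [500.  23. 127.] [76 75 69]
328 180 818 [500.  24. 122.] [77 76 70]
328 182 1111 [672. 232.   8.] [77 68 60]
328 184 1112 [671. 231.   3.] [106  96  86]
328 186 842 [511.  37. 102.] [107  99  88]
328 188 834 [506.  31. 102.] [78 74 66]
```

Both cameras agree: the tips are about 11 mm above the reported TCP height, so contact comes near TCP z≈89. To stay clear of the "grasp point" rule under either reading of the geometry, I'll stroke with the fingers offset 13 mm along −y of the jig.

step_arm --plan "0 0 0 -3 -12 0 255;0 0 0 -3 -12 -8 255;0 0 0 -3 -12 -14 255;0 0 0 -3 -12 -16 255;0 0 0 -3 -12 -16 255"

```text
clock: 3.95
eef_pos: [496.6, 22.4, 91.4]
tcp_rot: [-3.141, 0.001, 1.412]
contact_force: [-2.3, -3.4, 6.4]
opening: -0.004
grasp_force: 3.0
```

step_arm --plan "0 0 0 0 0 -1 255;0 0 0 0 0 -1 255"

```text
clock: 4.15
eef_pos: [496.8, 22.4, 91.1]
tcp_rot: [-3.141, 0.001, 1.412]
contact_force: [-4.8, -4.1, 15.0]
opening: -0.001
grasp_force: 7.4
```

step_arm --plan "0 0 0 0 0 -1 255;0 0 0 0 0 -1 255"

```text
clock: 4.35
eef_pos: [496.9, 22.3, 90.8]
tcp_rot: [3.142, 0.001, 1.412]
contact_force: [-8.1, -3.0, 24.1]
opening: -0.001
grasp_force: 12.4
```

step_arm --plan "0 0 0 0 0 1.5 255;0 0 0 4 -0.6 2.4 255;0 0 0 8 -1.2 2.9 255;0 0 0 12 -1.9 3 255;0 0 0 16 -2.5 2.7 255;0 0 0 20 -3.1 2 255;0 0 0 23 -3.6 1.3 255;0 0 0 23 -3.6 1.3 255"

```text
clock: 5.15
eef_pos: [522.1, 19.0, 91.4]
tcp_rot: [3.138, -0.0, 1.412]
contact_force: [1.3, -0.5, 6.3]
opening: 0.002
grasp_force: 3.2
```

```bash
python3 -c "
from h import *
snap('scene','s3')
p=np.load('s3.npz')['p'].astype(int)[175:230,290:345]; m=p[...,0]-p[...,1:].max(-1); m[:, 45:]=0; i=np.argwhere(m>35)
print(len(i))
for v,u in i[::4]: print(u+290,v+175,pt('s3',u+290,v+175))
"
```

```text
27
310 202 [473.8  47.6  74. ]
310 204 [472.8  46.4  70.3]
311 205 [471.8  41.9  70.1]
312 206 [470.9  37.4  69.8]
316 206 [471.1  24.7  74.5]
316 207 [470.6  24.1  72.7]
317 208 [471.7  22.3  70.9]
```

step_arm --plan "0 0 0 1 0 -1.5 255;0 0 0 4 -0.6 -2.5 255;0 0 0 7 -1.1 -3.8 255;0 0 0 9 -1.4 -4.8 255;0 0 0 9 -1.4 -4.8 255"

```text
clock: 5.7
eef_pos: [532.8, 17.4, 87.5]
tcp_rot: [3.135, -0.001, 1.412]
contact_force: [4.8, -1.8, 11.7]
opening: 0.0
grasp_force: 5.9
```

```bash
cat >> h.py <<'E'
def red(f):
    snap('scene',f); p=np.load(f+'.npz')['p'].astype(int)[165:230,290:340]; m=p[...,0]-p[...,1:].max(-1); i=np.argwhere(m>35)
    q=np.array([pt(f,u+290,v+165) for v,u in i]); ok=(abs(q[:,0]-500)<45)&(abs(q[:,1]-33)<20)&(q[:,2]>40); q=q[ok]; c=np.median(q,0)
    d=c[:2]-[511,33.5]; print(len(q),c,'deg',np.degrees(np.arctan2(d@[.988,-.155],c[2]-61)))
E
python3 -c "
from h import *
red('s4')"
```

```text
39 [476.5  34.3  82.1] deg -58.334597779494054
```

step_arm --plan "0 0 0 0 0 18 255;0 0 0 -16 2.5 18 255;0 0 0 -32 5 18 255;0 0 0 -32 5 10 255;0 0 0 -32 5 7 255;0 0 0 -32 5 7 255"

```text
clock: 6.35
eef_pos: [497.4, 22.6, 92.2]
tcp_rot: [-3.141, 0.0, 1.412]
contact_force: [0.3, 0.2, -0.2]
opening: -0.001
grasp_force: 0.0
```

step_arm --plan "0 0 0 0 0 -3 255;0 0 0 4 -0.6 -2.1 255;0 0 0 8 -1.2 -1.6 255;0 0 0 12 -1.9 -1.5 255;0 0 0 16 -2.5 -1.8 255;0 0 0 20 -3.1 -2.5 255;0 0 0 24 -3.7 -3.6 255;0 0 0 27 -4.2 -4.8 255"

```text
clock: 7.15
eef_pos: [527.4, 18.2, 89.8]
tcp_rot: [3.136, -0.001, 1.412]
contact_force: [3.1, -1.4, 12.6]
opening: -0.002
grasp_force: 6.4
```

```bash
python3 -c "
from h import *
red('s5')"
```

```text
25 [498.3  29.7 100.5] deg -16.84365495464856
```

step_arm --plan "0 0 0 0 0 10 255;0 0 0 -13 2 20 255;0 0 0 -27 4 20 255;0 0 0 -27 4 20 255"

```text
clock: 7.6
eef_pos: [494.7, 22.6, 107.9]
tcp_rot: [-3.14, 0.0, 1.412]
contact_force: [-0.2, -0.1, -0.1]
opening: -0.001
grasp_force: 0.0
```

```bash
python3 -c "
from h import *
red('s6')
snap('wrist','w3');p=np.load('w3.npz')['p'][100:300,200:440,::-1];cv2.imwrite('pics/w3c.png',cv2.resize(p,None,fx=3,fy=3,interpolation=2))"
```

```text
25 [496.7  29.   99.2] deg -19.371380586112565
```

View pics/w3c.png

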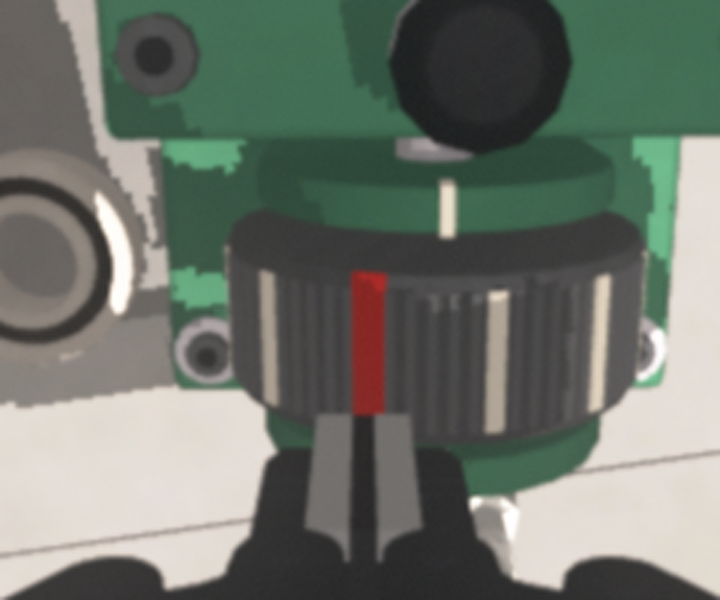

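The crop shows the red stripe at x=368 and the index line at x=447, so the wheel is between stops at about −20°, perhaps still settling. I'll wait briefly and measure again.

step_arm --plan "0 0 0 0 0 0 255;0 0 0 0 0 0 255;0 0 0 0 0 0 255;0 0 0 0 0 0 255;0 0 0 0 0 0 255"

```text
clock: 8.2
eef_pos: [496.9, 22.5, 108.1]
tcp_rot: [-3.141, 0.0, 1.412]
contact_force: [-0.1, 0.1, 0.1]
opening: 0.003
grasp_force: 0.0
```

```bash
python3 -c "
from h import *
red('s7');snap('wrist','w4')
p=np.load('w4.npz')['p'].astype(int); m=p[...,0]-p[...,1:].max(-1); i=np.argwhere(m[190:235,270:420]>60)+[190,270]; v,u=i.mean(0); print(u,v,pt('w4',u,v))"
```

```text
25 [497.   29.1  99.5] deg -18.858034724311437
319.6938775510204 211.89569160997732 [497.9  37.8  98.2]
```

step_arm --plan "0 0 0 0 0 -10 255;0 0 0 0 0 -15 255;0 0 0 0 0 -18 255;0 0 0 4 -0.6 -17.1 255;0 0 0 8 -1.2 -16.6 255;0 0 0 12 -1.9 -16.5 255;0 0 0 12 -1.9 -16.5 255"

```text
clock: 9.0
eef_pos: [509.8, 20.5, 92.1]
tcp_rot: [3.14, -0.0, 1.412]
contact_force: [-1.9, -1.3, 11.2]
opening: 0.0
grasp_force: 5.4
```

```bash
cat >> h.py <<'E'
def wred(f):
    snap('wrist',f); p=np.load(f+'.npz')['p'].astype(int); m=p[...,0]-p[...,1:].max(-1); i=np.argwhere(m[180:240,260:430]>60)+[180,260]
    q=np.array([pt(f,u,v) for v,u in i]); q=q[(q[:,2]>85)&(q[:,2]<103)]; c=q.mean(0); x=(c[:2]-[511,33.5])@[.988,-.155]; print(len(q),c,'jigx',x,np.degrees(np.arctan2(x,c[2]-60)))
E
python3 -c "
from h import *
wred('w5')"
```

```text
438 [511.7086758   38.22009132 100.01917808] jigx -0.03144246575344746 -0.04501642214550083
```

step_arm --plan "0 0 0 0 0 4 255;0 0 0 0 0 18 255;0 0 0 0 0 30 255;0 0 0 0 0 30 255;0 0 0 0 0 30 255"

```text
clock: 9.55
eef_pos: [509.0, 20.6, 121.7]
tcp_rot: [3.141, -0.0, 1.412]
contact_force: [1.0, 1.3, -0.7]
opening: -0.001
grasp_force: 0.0
```

```bash
python3 -c "
from h import *
wred('w6'); print(r.sense()['eef_pos'])
a=np.load('w6.npz')['p'][100:300,200:440,::-1];cv2.imwrite('pics/w6c.png',cv2.resize(a,None,fx=3,fy=3,interpolation=2))"
```

```text
528 [510.33371212  32.33920455 100.04166667] jigx -0.4783691287876133 -0.6844677196364123
[508.65576436  20.60674296 121.3972483 ]
```

View pics/w6c.png

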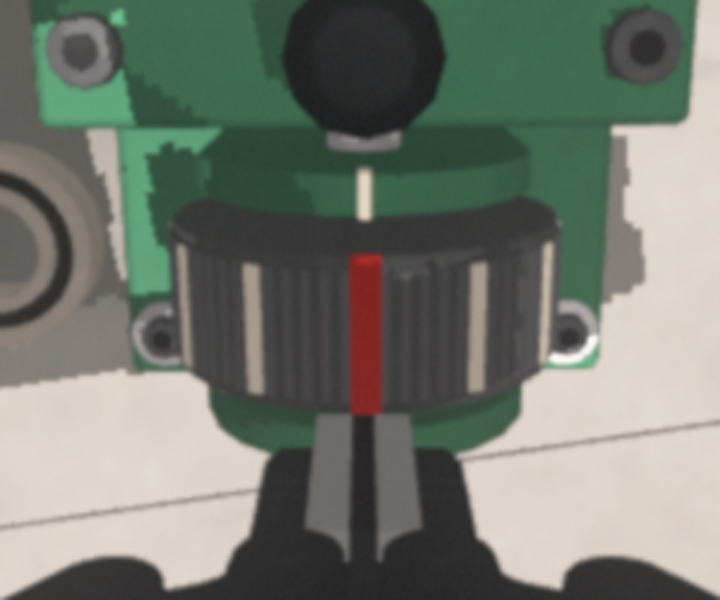

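The red stripe (366,335) is in line with the index line (364,195), so the wheel is set. Next is the pin.

step_arm --plan "0 0 0 0 0 27 255;0 0 0 3 24 29 255;0 0 0 6 48 29 255;0 0 0 6 48 29 255;0 0 0 6 48 18 255;0 0 0 6 48 14 255;0 0 0 6 48 14 255"

```text
clock: 10.3
eef_pos: [513.8, 67.9, 134.2]
tcp_rot: [-3.139, 0.001, 1.411]
contact_force: [0.6, -0.6, -0.1]
opening: -0.001
grasp_force: 0.0
```

step_arm --plan "0 0 0 0 0 -3 255;0 0 0 0 0 -6 255;0 0 0 0 0 -9 255;0 0 0 0 0 -12 255;0 0 0 0 0 -12 255"

```text
clock: 10.8
eef_pos: [514.9, 68.5, 123.4]
tcp_rot: [3.142, 0.0, 1.412]
contact_force: [0.1, 0.0, 1.5]
opening: 0.0
grasp_force: 0.3
```

step_arm --plan "0 0 0 0 0 -2 255;0 0 0 0 0 -4 255;0 0 0 0 0 -6 255;0 0 0 0 0 -6 255"

```text
clock: 11.2
eef_pos: [515.0, 68.7, 117.5]
tcp_rot: [3.141, -0.0, 1.412]
contact_force: [-0.3, -1.1, 0.8]
opening: 0.001
grasp_force: 0.5
```

step_arm --plan "0 0 0 0 0 -1 255;0 0 0 0 0 -2 255;0 0 0 0 0 -2 255"

```text
clock: 11.5
eef_pos: [515.1, 68.6, 115.9]
tcp_rot: [3.141, -0.0, 1.412]
contact_force: [-1.4, -0.0, 5.9]
opening: 0.003
grasp_force: 2.7
```

step_arm --plan "0 0 0 0 0 -1 255;0 0 0 0 0 -2 255;0 0 0 0 0 -2 255;0 0 0 0 0 -2 255"

```text
clock: 11.9
eef_pos: [515.2, 68.7, 114.6]
tcp_rot: [3.141, -0.0, 1.412]
contact_force: [-3.6, -0.7, 13.5]
opening: -0.0
grasp_force: 6.8
```

step_arm --plan "0 0 0 0 0 10 255;0 0 0 0 0 40 255;0 0 0 -3 -30 70 255;0 0 0 -6 -60 80 255;0 0 0 -6 -60 80 255;0 0 0 -6 -60 80 255"

```text
clock: 12.5
eef_pos: [508.9, 8.4, 193.9]
tcp_rot: [3.141, -0.001, 1.41]
contact_force: [0.2, 0.4, -0.5]
opening: -0.0
grasp_force: 0.0
```

```bash
python3 -c "
from h import *
wred('w7'); a=np.load('w7.npz');p=a['p'].astype(int)
m=(p.max(-1)<60).astype(np.uint8); m[220:]=0
n,l,s,c=cv2.connectedComponentsWithStats(m)
for k in range(1,n):
    if s[k,4]>100: print(s[k],pt('w7',*c[k]))
cv2.imwrite('pics/w7c.png',cv2.resize(p[0:240,180:480,::-1].astype(np.uint8),None,fx=2.4,fy=2.4))
print(r.sense()['eef_pos'])"
```

```text
24 [508.02083333  19.10416667 100.07916667] jigx -0.712062500000019 -1.0178326453741657
[ 487    0   32  180 4379] [673.1  66.2  38.2]
[  541     0    79   219 13078] [673.7  49.9 126.8]
[301  74  33  34 853] [517.6  81.1 124. ]
[199 132  34  42 174] [402.7  43.1   1.9]
[273 135  93  10 519] [512.8  45.8  69.2]
[508.61935088   8.88223743 193.43193788]
```

View pics/w7c.png

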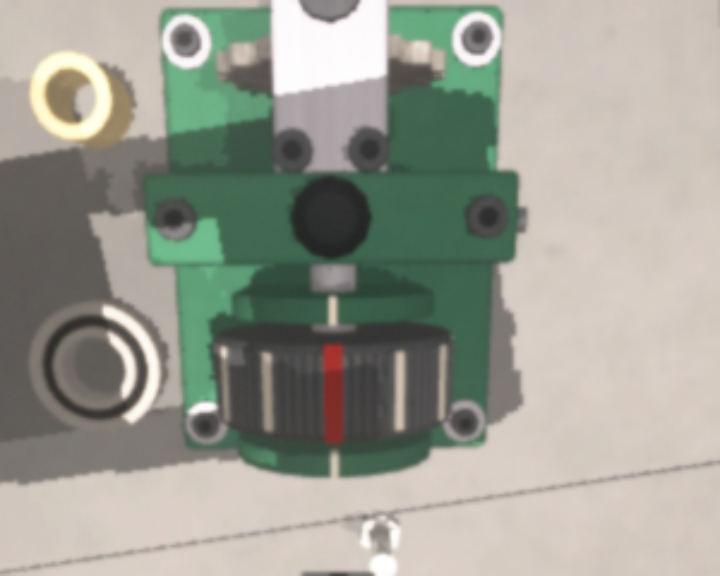

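The crop shows the red stripe (333,393) in line with both index lines, (333,310) and (335,463). The pin head at (331,216) measures z=124.0, so it is home. The bush, bearing and bolt are standing in place.

```bash
python3 -c "
from rig import r
print(r.sign_off())"
```

```text
the job is handed in; nothing more can be done
None
```

The job is handed in, with no verdict returned: the last look showed the red mark at the top in line with both index lines, the locking pin home (head at z≈124 mm, nominal 124.5), the arm clear, and the bush, bearing and bolt in place (the oil bottle was not in that view).

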